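# Set up the jar-filling scale with funnel, strainer and cover

## Robot

A 6-joint arm with a two-finger parallel gripper is mounted at the origin on the work surface. World frame = base frame: x ahead of the robot, y to its left, z up, the work surface at z = 0. Lengths are in m, angles in rad, forces in N, time in s.
With the tool pointing down it reaches from about 0.3 to 0.875 m from the base axis. Payload 6.4 kg.
Tool frame: the origin (TCP) lies midway between the tips of the shut fingers; the grasp point (between the pads) lies ctrl.grip_depth behind it (ctrl.grip_depth is the distance from the TCP to the grasp point, in m); z points along the fingers, y is the line along which they close (so a half turn about z gives the same grasp; the last joint's range is limited). The gripper opens to 88 mm and grips with 3 to 60 N. Pads are 18 mm wide; open, the fingers measure 123 mm over their backs; the gripper's body (75 mm by 187 mm) begins 45 mm behind the grasp point.
Start: joints at [1.044, 0.181, 1.607, -0, 1.354, -0.206], TCP at [0.181, 0.546, 0.239] pointing down, gripper open.
Joint ranges: [-2.99, 2.99], [-0.89, 2.07], [0.3, 2.58], [-1.14, 4.28], [0, 2.63], [-3.12, 3.12]. Speed limits (rad/s): [2.57, 2.57, 3.01, 3.14, 3.14, 3.14].

## Interface

Orientations are given as a unit quaternion [x, y, z, w].
In Python, from bench import ctrl gives the robot as it stands.
- The arm moves only by the tool move_arm, never from a script. Its arguments are lists of equal length, an entry for each row: "offset": the shift along the tool's x, y, z in mm, a list of three; "rotation": the turn, a rotation vector about the tool's x, y, z in rad, a list of three. In form: {"offset": [[x, y, z], ...], "rotation": [[ax, ay, az], ...]}. A call has 1 to 10 rows; each row shifts and turns the commanded pose from where the row before left it, along the tool's axes as they then stand; what a row does not reach is not made up. A row lasts 1/12 s, in which the tool goes at most 41.7 mm and 7.16 degrees, less where a joint would pass 70% of its speed; a pose out of reach is approached as far as the arm can. A call is refused whole if a number of a shift passes 41.7 or a number of a turn 0.125, either way. A call with a gripper value outside its range is refused whole. "gripper" is the opening, from 0 (shut) to 1 (fully open), set as the call begins (left out, the last holds). The fingers move at their own pace and stop on an object; "force" is the grip in N (left out, the last holds). Time passes only in rows, so rows that do not move let the fingers close. It gives the time, the measured TCP pose, the force, the opening and the grip force at its end, in the units of the state.
- ctrl.state(): the state, without advancing time (a new reading comes with each control period).
- ctrl.capture(name): name is "scene" or "top" or "wrist"; returns a dict with "color" (480x640x3 uint8, red, green, blue), "range_z" (480x640 float32, m along the optical axis (not along the pixel's ray), 0 where there is no reading), "fx", "fy", "cx", "cy" (pixels), "k1" (the pictures are not rectified: a ray, as slopes to the right and down, at radius r is drawn at 1 + k1 r^2 times it, then the intrinsics apply), "T" (4x4, takes a point from camera to world coordinates). Camera axes: x right, y up, looking along -z (the intrinsics and any distortion apply to the point x, -y, -z); pixel columns grow to the right and rows downward; lengths in m; the calibration is good to about 2 mm. A picture is of the moment at which its call begins.
- ctrl.hand_in(): hands the job in; it is judged then, once.
Trained networks look in a picture, given as the dict that the camera call returned (one of the last four; its "shot" number tells which), for a name from the list of things; names that differ only in an ending like _2 or _b are one class to them, and where a whole thing is asked for, a point or a joint stands for the part that bears it (a point fixed in the world has none). Each returns a list of dicts, best first, with "p" (0 to 1); they miss things now and then, are a little off and sometimes report something else, mostly with a low value. They report only what shows in the picture. A call takes as long as a camera call. They do not tell look-alikes from the thing itself.
- ctrl.search_frame(thing, picture): "extent" ([left, top, width, height] in pixels, round what is visible of it).
- ctrl.pinpoint(thing, picture): "centre" ([column, row] in pixels: a listed point, or the origin of a listed thing).
The state is a dict: "time": time; "qpos": joint angles; "qd": joint speeds; "effort": joint torques, N m; "tool_pos": TCP position; "tool_rot": TCP orientation; "contact_force": force on the tool from outside, world axes, zero at the start; "torque": the same for the moment, N m; "width": finger opening in m; "finger_force": force on a finger pad.
Only numpy, scipy, OpenCV 4.12 (cv2) and the standard library are available. Lean on these libraries where they do the work, as an engineer would, in place of code of your own. Each camera call takes 0.05 s, during which the arm holds its last target. There are 200 camera calls.

## Task

Get the filling scale ready for the next batch: gently stand the open glass jar in the middle of the scale's steel pan, then fit the red funnel into the jar's mouth, then the blue-rimmed strainer into the funnel, and last the white cover into the strainer. Build it up there on the scale in that order, each piece upright and fully seated on the one below, then let go. Do not disturb the capped jar, the label roll or the red-lidded tub.

Things in the scene. Friction and masses are not known exactly. Their poses are not given: they have to be found in the camera images.
- jar: Open, empty clear-glass jar, upright, about 0.17 kg. Origin: centre of its underside, z up; round, so yaw means nothing. 76 mm high; body 64 mm across from 6 to 56 mm up, then a shoulder to a neck 56 mm across from 64 mm up to the rim; the mouth is 48 mm across inside.
- funnel: Red plastic jar funnel, 0.09 kg, standing spout down. Origin: centre of its lower end, z up; round. 46 mm high. Spout 34 mm across at the bottom, widening to 45 mm at 20 mm up; there a flat shoulder, then a bowl from 56 mm across at 20 mm up to 61 mm at 32, straight to 46 mm up (55 inside): grip there. Seated: shoulder on the jar's rim, origin 56 mm above the jar's origin.
- strainer: Strainer, 0.09 kg: holed metal basket under a blue plastic ring, standing upright. Origin: centre of its underside, z up; round. 36 mm high. Basket 36 mm across at the bottom, widening to 51 mm at 20 mm up; there a flat shoulder juts out to the blue ring, 67 mm across (61 inside), 20 to 36 mm up: grip here. Seated: shoulder on the funnel's top edge, origin 26 mm above the funnel's.
- cover: White plastic dust cover with a black knob, 0.08 kg, lying plug down. Origin: centre of the plug's underside, z up; round. Plug 42 mm across at the bottom, widening to 56 mm at 12 mm up; then a disc 67 mm across, 12 to 16 mm up; then the knob, 24 mm across, 16 to 40 mm up: grip here. Seated: disc on the strainer's top edge, origin 24 mm above the strainer's.
- scale_pan (a point): Centre of the top face of the bench scale's steel pan, 50 mm above the table; z up. The pan is a flat plate, 140 mm along the point's x by 150 mm along y. The scale is a fixed white housing, 200 mm along x by 160 mm along y, its middle 28 mm to -x of this point; its low front with display and keys, 40 mm above the table, is on the -x side.
- capped_jar: Bystander: full jar with a brass-coloured cap and a paper label, 60 mm across, 78 mm high. Origin: centre of its underside. Leave it alone.
- label_roll: Bystander: roll of paper labels lying flat, 68 mm across, 40 mm high, with a 38 mm hole. Origin: centre of its underside. Leave it alone.
- tub: Bystander: closed white ingredient tub with a red lid, 178 mm along its x, 123 mm along its y, 90 mm high. Origin: centre of its underside. Leave it alone.
There are look-alikes about, which are no part of the job. Of the things that look like the funnel, the middle-sized one is meant.

How it is judged:
On the way, in this order (a step that is already met when the one before it is completed fails the run):
1. the jar stands upright in the middle of the scale's pan (within 20 mm), released (horizontal distance between jar and scale_pan below 0.02 m and z of jar in the frame of scale_pan between -0.004 and 0.004 m and angle between jar's own z axis and vertical below 0.08 rad and contact force between the fingers and jar below 0.5 N), for 0.2 s.
2. the funnel is seated in the jar on the scale, released (horizontal distance between jar and scale_pan below 0.02 m and z of jar in the frame of scale_pan between -0.004 and 0.004 m and angle between each of jar, funnel's own z axis and vertical below 0.08 rad and horizontal distance between funnel and jar below 0.006 m and z of funnel in the frame of jar between 0.053 and 0.059 m and contact force between the fingers and funnel below 0.5 N), for 0.2 s.
3. the strainer is seated in the funnel on the scale, released (horizontal distance between jar and scale_pan below 0.02 m and z of jar in the frame of scale_pan between -0.004 and 0.004 m and angle between each of jar, funnel, strainer's own z axis and vertical below 0.08 rad and horizontal distance between funnel and jar below 0.006 m and z of funnel in the frame of jar between 0.053 and 0.059 m and horizontal distance between strainer and funnel below 0.006 m and z of strainer in the frame of funnel between 0.023 and 0.029 m and contact force between the fingers and strainer below 0.5 N), for 0.2 s.
4. the cover is seated in the strainer on the scale, released (horizontal distance between jar and scale_pan below 0.02 m and z of jar in the frame of scale_pan between -0.004 and 0.004 m and angle between each of jar, funnel, strainer, cover's own z axis and vertical below 0.08 rad and horizontal distance between funnel and jar below 0.006 m and z of funnel in the frame of jar between 0.053 and 0.059 m and horizontal distance between strainer and funnel below 0.006 m and z of strainer in the frame of funnel between 0.023 and 0.029 m and horizontal distance between cover and strainer below 0.006 m and z of cover in the frame of strainer between 0.021 and 0.027 m and contact force between the fingers and cover below 0.5 N), for 0.2 s.
At the end, for the whole second after the job is handed in: Jar upright on the pan within 20 mm of its centre; funnel in jar, strainer in funnel, cover in strainer, each within 6 mm of the axis of the one below, 3 mm of its seated height and 0.08 rad of upright; all released and at rest; bystanders in place (all of step 4 and contact force between the fingers and jar below 0.5 N and linear speed of each of jar, funnel, strainer, cover below 0.02 m/s and angular speed of each of jar, funnel, strainer, cover below 0.2 rad/s and contact force between the fingers and funnel below 0.5 N and contact force between the fingers and strainer below 0.5 N); the robot touches nothing.
It fails at once if the capped jar is shifted by more than 30 mm or tipped (distance of capped_jar from where it was at the start of the episode above 0.03 m or angle between capped_jar's own z axis and vertical above 0.35 rad).
It fails at once if the label roll is shifted by more than 30 mm or tipped (distance of label_roll from where it was at the start of the episode above 0.03 m or angle between label_roll's own z axis and vertical above 0.35 rad).
It fails at once if the ingredient tub is shifted by more than 30 mm or tipped (distance of tub from where it was at the start of the episode above 0.03 m or angle between tub's own z axis and vertical above 0.35 rad).
It fails at once if the glass jar is dropped (moves faster than 0.6 m/s out of the fingers, a fall of about 20 mm) (contact force between the fingers and jar below 0.2 N and linear speed of jar above 0.6 m/s).
It also fails if it takes over 128 s, if anything falls off the work surface, if the arm or the gripper's body presses on something with over 40 N, if the wrist force passes 120 N, or if a joint passes its speed limit or range.

## Working session

There is one attempt and no reset: what is moved stays moved. The work goes in short steps, Python scripts to look and compute and a tool call to move; the robot and the scene stay as the last step left them, time stands still between calls to the robot, and variables do not carry over. Pictures are saved under pics/ and viewed, at most 14 in all, crops included, and the job is handed in when it is done.

Besides the shell and the picture viewer there is one more tool, called after "Emit:" as a command line: name --argument value ..., lists and objects as JSON in quotes. move_arm: Moves the arm, as the interface text tells. Its arguments: {"type":"object","properties":{"offset":{"type":"array"},"rotation":{"type":"array"},"gripper":{"type":"number"},"force":{"type":"number"}},"required":["offset","rotation"]}

```bash
ls; mkdir -p pics
cat > h.py <<'E'
import numpy as np, cv2
from bench import ctrl
def world(p,u,v,z=None):
    """pixel -> world: from range, or on the plane of height z"""
    xd,yd=(u-p["cx"])/p["fx"],(v-p["cy"])/p["fy"]
    x,y=xd,yd
    for _ in range(20):
        s=1+p["k1"]*(x*x+y*y); x,y=xd/s,yd/s
    T=p["T"]; d=T[:3,:3]@np.array([x,-y,-1.0]); o=T[:3,3]
    t=(z-o[2])/d[2] if z is not None else p["range_z"][int(v),int(u)]
    return o+t*d
def cloud(p):
    h,w=p["range_z"].shape; v,u=np.mgrid[:h,:w].astype(float)
    xd,yd=(u-p["cx"])/p["fx"],(v-p["cy"])/p["fy"]; x,y=xd,yd
    for _ in range(20):
        s=1+p["k1"]*(x*x+y*y); x,y=xd/s,yd/s
    r=p["range_z"]; c=np.stack([x*r,-y*r,-r],-1)@p["T"][:3,:3].T+p["T"][:3,3]
    c[r==0]=np.nan
    return c
def circ(pts):
    A=np.c_[2*pts,np.ones(len(pts))]; s=np.linalg.lstsq(A,(pts**2).sum(1),rcond=None)[0]
    return s[:2],np.sqrt(s[2]+s[:2]@s[:2])
def save(p,n): cv2.imwrite("pics/"+n+".png",cv2.cvtColor(p["color"],cv2.COLOR_RGB2BGR))
E
python3 - <<'E'
from h import *
import pickle
np.set_printoptions(precision=3,suppress=True)
s=ctrl.state();print(s["time"],s["tool_pos"],s["tool_rot"],s["width"],ctrl.grip_depth)
for n in("top","scene"):
    p=ctrl.capture(n);save(p,n+"0");pickle.dump(p,open(n+"0.pkl","wb"))
    print(n,p["T"][:3,3],p["fx"],p["k1"])
    for t in("jar","funnel","strainer","cover","scale_pan","capped_jar","label_roll","tub"):
        print(t,[(round(d["p"],2),np.round(d["extent"])) for d in (ctrl.search_frame(t,p) if t!="scale_pan" else [])][:4],[(round(d["p"],2),np.round(d["centre"])) for d in ctrl.pinpoint(t,p)][:4])
E
```

```text
pics
0.0 [0.181 0.545 0.238] [ 0.16   0.987 -0.001 -0.   ] 0.08856017130819104 0.0187
top [0.414 0.012 0.902] 455.0381627831054 -0.09836217912563615
jar [(0.87, array([382., 202.,  36.,  41.]))] [(0.58, array([397., 227.]))]
funnel [(0.95, array([246., 217.,  28.,  31.])), (0.91, array([241., 171.,  25.,  26.])), (0.86, array([298., 139.,  41.,  47.]))] [(0.92, array([322., 168.])), (0.75, array([254., 187.])), (0.74, array([263., 237.]))]
strainer [(0.69, array([387., 300.,  35.,  37.]))] [(0.59, array([403., 322.]))]
cover [(0.91, array([314., 293.,  32.,  35.]))] [(0.71, array([329., 313.]))]
scale_pan [] [(0.83, array([145., 251.]))]
capped_jar [(0.66, array([239., 295.,  37.,  30.]))] [(0.87, array([258., 310.]))]
label_roll [(0.59, array([309., 211.,  35.,  37.])), (0.29, array([387., 302.,  32.,  36.]))] [(0.87, array([327., 235.]))]
tub [(0.57, array([470., 240.,  89., 104.]))] [(0.95, array([501., 294.])), (0.5, array([262., 237.]))]
scene [ 1.368 -0.423  0.66 ] 517.1988167132708 -0.011668073336328733
jar [(0.63, array([244., 263.,  36.,  49.]))] [(0.71, array([264., 303.]))]
funnel [(0.96, array([399., 266.,  25.,  19.])), (0.8, array([361., 236.,  32.,  28.])), (0.73, array([347., 274.,  47.,  48.])), (0.64, array([391., 188.,  96.,  59.]))] [(0.77, array([364., 312.])), (0.67, array([375., 259.])), (0.58, array([411., 284.]))]
strainer [(0.65, array([217., 234.,  32.,  25.]))] [(0.97, array([231., 255.])), (0.73, array([446., 209.]))]
cover [(0.96, array([282., 228.,  25.,  22.]))] [(0.89, array([294., 243.])), (0.53, array([444., 208.]))]
scale_pan [] [(0.64, array([444., 207.]))]
capped_jar [(0.7, array([328., 194.,  26.,  43.]))] [(0.67, array([340., 228.]))]
label_roll [(0.77, array([310., 253.,  35.,  38.]))] [(0.64, array([329., 279.]))]
tub [(0.96, array([ 95., 233.,  75.,  93.])), (0.63, array([217., 232.,  30.,  28.]))] [(0.7, array([138., 296.]))]
```

View pics/top0.png

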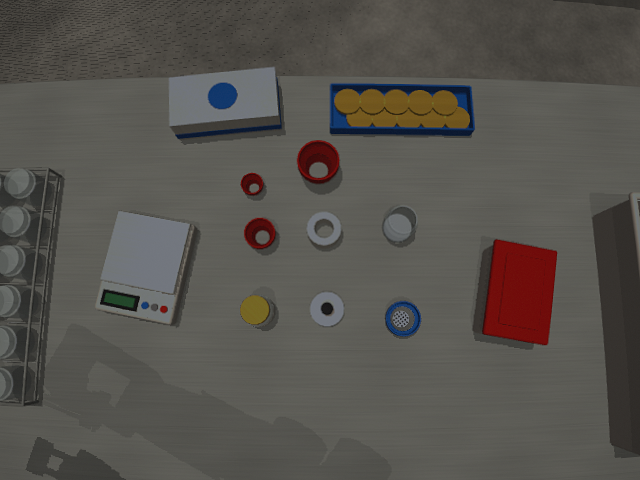

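View pics/scene0.png

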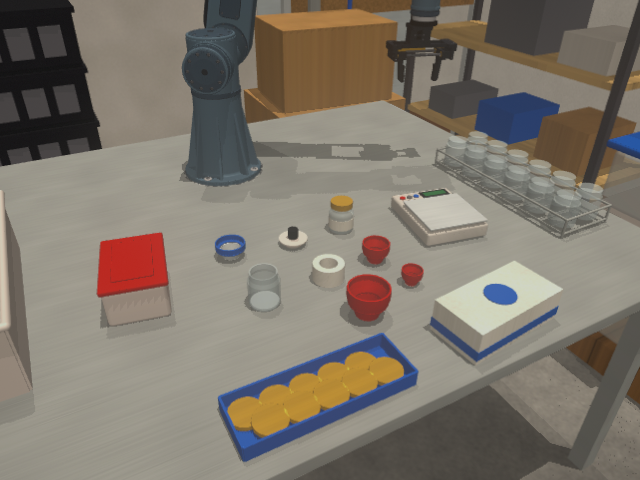

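```bash
cat > top.py <<'E'
from h import *
import pickle
np.set_printoptions(precision=4,suppress=True)
p=pickle.load(open("top0.pkl","rb"));c=cloud(p)
def ring(name,u,v,lo,hi,half=28):
    b=c[int(v)-half:int(v)+half,int(u)-half:int(u)+half].reshape(-1,3)
    b=b[(b[:,2]>lo)&(b[:,2]<hi)]
    if len(b)<8: return print(name,"few",len(b))
    r,R=cv2.minEnclosingCircle((b[:,:2]*1000).astype(np.float32))
    print(name,"n",len(b),"encl",np.array(r)/1000,R,"mean",b.mean(0),"zmax",b[:,2].max())
for n,u,v in(("A",260,232),("B",253,184),("C",318,162)): ring(n,u,v,.02,.12,24)
ring("jar",400,222,.02,.12);ring("jarRim",400,222,.07,.085);ring("strainer",404,318,.025,.05);ring("cover",330,310,.01,.05,22);ring("knob",330,310,.03,.05,22)
ring("roll",327,229,.03,.05);ring("capped",257,310,.06,.09,24);ring("tub",515,292,.07,.1,60)
ring("pan",145,251,.045,.056,70)
print("pan pp",world(p,145,251,.05))
E
python3 top.py
```

```text
A n 515 encl [0.6018 0.1383] 30.801301956176758 mean [0.6046 0.1402 0.0354] zmax 0.05078699566568701
B n 233 encl [0.7063 0.1589] 22.991436004638672 mean [0.709  0.1604 0.0279] zmax 0.03894006697372954
C n 1034 encl [0.7449 0.0249] 42.781883239746094 mean [0.7515 0.0265 0.0478] zmax 0.06821658162813515
jar n 653 encl [ 0.6224 -0.1343] 32.26290512084961 mean [ 0.6187 -0.1317  0.0556] zmax 0.07974965008414059
jarRim n 193 encl [ 0.6223 -0.1345] 28.364564895629883 mean [ 0.6225 -0.1346  0.0746] zmax 0.07974965008414059
strainer n 252 encl [ 0.4406 -0.1372] 33.780399322509766 mean [ 0.4407 -0.1387  0.0327] zmax 0.03793689514243992
cover n 890 encl [0.4597 0.0067] 33.22166061401367 mean [0.459  0.0074 0.0186] zmax 0.0423625961760592
knob n 126 encl [0.4595 0.0063] 11.910833358764648 mean [0.4595 0.0064 0.0391] zmax 0.0423625961760592
roll n 676 encl [0.6126 0.0132] 33.98362731933594 mean [0.6118 0.0131 0.0388] zmax 0.044074204453051324
capped n 696 encl [0.4539 0.138 ] 26.71533966064453 mean [0.4536 0.1372 0.077 ] zmax 0.08238395802685727
tub n 6300 encl [ 0.4863 -0.3483] 105.69542694091797 mean [ 0.4846 -0.345   0.0873] zmax 0.09453183344830474
pan n 5353 encl [0.5653 0.3594] 101.7850341796875 mean [0.5628 0.3584 0.0495] zmax 0.054445278395489516
pan pp [0.5638 0.3584 0.05  ]
```

The top view shows three red funnel-like things: A (260,232), 61 mm across and about 47 mm high; B (253,184), 46 mm across; C (318,162), 85 mm across. A is the middle-sized one, and its diameter and height fit the description. I'll confirm that with an enlarged crop and fit the pan.

Run:
```python
from h import *
import pickle
np.set_printoptions(precision=4,suppress=True)
p=pickle.load(open("top0.pkl","rb"));c=cloud(p)
cv2.imwrite("pics/crop_f.png",cv2.resize(cv2.cvtColor(p["color"][120:270,220:350],cv2.COLOR_RGB2BGR),None,fx=4,fy=4))
m=(np.abs(c[...,2]-.05)<.004)&(c[...,1]>.25)&(c[...,1]<.47)&(c[...,0]<.7)
m=cv2.morphologyEx(m.astype(np.uint8),cv2.MORPH_OPEN,np.ones((5,5)))>0
print(cv2.minAreaRect((c[m][:,:2]*1000).astype(np.float32)), np.median(c[m][:,2]))
b=c[(c[...,1]>.45)&(c[...,2]>.02)&(c[...,0]<.75)]; print("rack",b.min(0),b.max(0))
p=ctrl.capture("wrist");print(p["T"],p["fx"])
```

```text
((563.7994995117188, 359.8000183105469), (151.31732177734375, 140.94129943847656), 79.7649154663086) 0.04948062865093339
rack [0.2633 0.45   0.02  ] [0.7378 0.6989 0.0952]
[[ 0.3151 -0.9086 -0.2743  0.1114]
 [ 0.949   0.3018  0.0907  0.5688]
 [ 0.0004 -0.2889  0.9574  0.3843]
 [ 0.      0.      0.      1.    ]] 431.5855504160298
```

View pics/crop_f.png

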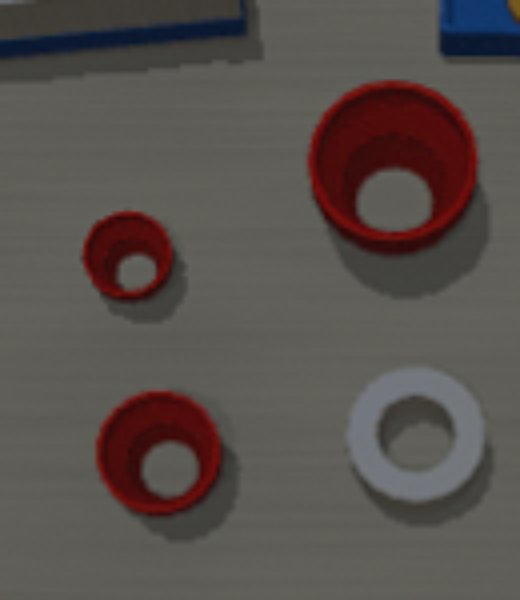

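Emit:
move_arm --offset '[[0, 0, 0], [0, 0, 0], [0, 0, 0]]' --rotation '[[0, 0, -0.107], [0, 0, -0.107], [0, 0, -0.107]]' --gripper 1

```text
time: 1.9
tool_pos: [0.1813, 0.5457, 0.2387]
tool_rot: [-0.003, 1.0, 0.0, 0.0]
contact_force: [0.8, 0.6, 0.2]
width: 0.0878
finger_force: 0.0
```

The crop confirms A, at (158,453), as the middle-sized of the three reds. The smaller is at (130,255) and the larger at (393,165). Next I go to the jar.

Emit:
move_arm --offset '[[-22, -34, 0], [-22, -34, 0], [-22, -34, 0], [-22, -34, 0], [-22, -34, 0], [-22, -34, 0], [-22, -34, 0], [-22, -34, 0], [-22, -34, 0], [-22, -34, 0]]' --rotation '[[0, 0, 0], [0, 0, 0], [0, 0, 0], [0, 0, 0], [0, 0, 0], [0, 0, 0], [0, 0, 0], [0, 0, 0], [0, 0, 0], [0, 0, 0]]'

```text
time: 2.73
tool_pos: [0.4021, 0.2039, 0.2391]
tool_rot: [-0.0, 1.0, 0.0, 0.001]
contact_force: [1.1, -0.3, 0.4]
width: 0.0879
finger_force: 0.0
```

Emit:
move_arm --offset '[[-22, -34, 0], [-22, -34, 0], [-22, -34, 0], [-22, -34, 0], [-22, -34, 0], [-22, -34, 0], [-22, -34, 0], [-22, -34, 0], [-22, -34, 0], [-22, -34, 0]]' --rotation '[[0, 0, 0], [0, 0, 0], [0, 0, 0], [0, 0, 0], [0, 0, 0], [0, 0, 0], [0, 0, 0], [0, 0, 0], [0, 0, 0], [0, 0, 0]]'

```text
time: 3.57
tool_pos: [0.6222, -0.1362, 0.2386]
tool_rot: [0.0, 1.0, 0.0, 0.0]
contact_force: [-0.3, 0.6, 0.1]
width: 0.0883
finger_force: 0.0
```

Emit:
move_arm --offset '[[0, 2, 15], [0, 0, 25], [0, 0, 30], [0, 0, 30], [0, 0, 30], [0, 0, 25], [0, 0, 20], [0, 0, 15], [0, 0, 13], [0, 0, 10]]' --rotation '[[0, 0, 0], [0, 0, 0], [0, 0, 0], [0, 0, 0], [0, 0, 0], [0, 0, 0], [0, 0, 0], [0, 0, 0], [0, 0, 0], [0, 0, 0]]'

```text
time: 4.4
tool_pos: [0.621, -0.1321, 0.0243]
tool_rot: [-0.0, 1.0, 0.0, -0.001]
contact_force: [0.3, 0.0, 1.0]
width: 0.0879
finger_force: 0.0
```

Emit:
move_arm --offset '[[0, 0, 0], [0, 0, 0], [0, 0, 0], [0, 0, 0], [0, 0, 0], [0, 0, 0], [0, 0, 0], [0, 0, 0], [0, 0, 0], [0, 0, 0]]' --rotation '[[0, 0, 0], [0, 0, 0], [0, 0, 0], [0, 0, 0], [0, 0, 0], [0, 0, 0], [0, 0, 0], [0, 0, 0], [0, 0, 0], [0, 0, 0]]' --gripper 0.66 --force 12

```text
time: 5.23
tool_pos: [0.6224, -0.1327, 0.0271]
tool_rot: [-0.0, 1.0, -0.0, 0.001]
contact_force: [-0.0, -1.2, 5.2]
width: 0.0621
finger_force: 12.0
```

Emit:
move_arm --offset '[[0, 0, 0], [0, 0, -4], [0, 0, -6], [0, 0, -10], [0, 0, -15], [0, 0, -20], [0, 0, -25], [0, 0, -25], [0, 0, -20], [0, 0, -15]]' --rotation '[[0, 0, 0], [0, 0, 0], [0, 0, 0], [0, 0, 0], [0, 0, 0], [0, 0, 0], [0, 0, 0], [0, 0, 0], [0, 0, 0], [0, 0, 0]]' --force 16

```text
time: 6.07
tool_pos: [0.6221, -0.1323, 0.1689]
tool_rot: [-0.0, 1.0, -0.0, 0.001]
contact_force: [1.4, -0.3, -0.5]
width: 0.0625
finger_force: 16.0
```

Run:
```python
from h import *
s=ctrl.state();print(s["tool_pos"],s["contact_force"],s["width"])
p=ctrl.capture("scene");save(p,"scene1")
im=p["color"][150:330,180:340];cv2.imwrite("pics/s1c.png",cv2.resize(cv2.cvtColor(im,cv2.COLOR_RGB2BGR),None,fx=3,fy=3))
```

```text
[ 0.62209278 -0.13234501  0.16885928] [ 1.40065783 -0.26007531 -0.45702386] 0.06246309452285012
```

View pics/s1c.png

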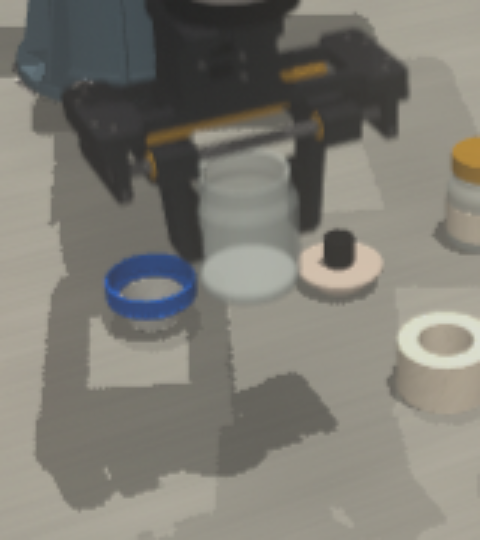

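The jar is held upright in the fingers, at about (245,230) in the crop. I'll carry it to the pan.

Emit:
move_arm --offset '[[1, 12, 0], [2, 22, 0], [4, 32, 0], [5, 36, 0], [6, 38, 0], [6, 38, 0], [6, 38, 0], [6, 38, 0], [6, 38, 0], [5, 38, 0]]' --rotation '[[0, 0, 0], [0, 0, 0], [0, 0, 0], [0, 0, 0], [0, 0, 0], [0, 0, 0], [0, 0, 0], [0, 0, 0], [0, 0, 0], [0, 0, 0]]'

```text
time: 6.95
tool_pos: [0.572, 0.2002, 0.164]
tool_rot: [-0.0, 1.0, -0.0, -0.002]
contact_force: [0.1, 0.5, -1.8]
width: 0.0623
finger_force: 16.0
```

Emit:
move_arm --offset '[[4, 38, 0], [3, 36, 0], [2, 30, 0], [1, 22, 0], [1, 18, 0], [0, 10, 0], [0, 8, 0], [0, 0, 0], [0, 0, 0], [0, 0, 0]]' --rotation '[[0, 0, 0], [0, 0, 0], [0, 0, 0], [0, 0, 0], [0, 0, 0], [0, 0, 0], [0, 0, 0], [0, 0, 0], [0, 0, 0], [0, 0, 0]]'

```text
time: 7.78
tool_pos: [0.5634, 0.3587, 0.1654]
tool_rot: [0.0, 1.0, -0.0, -0.0]
contact_force: [0.1, -0.1, -1.7]
width: 0.0624
finger_force: 16.0
```

Emit:
move_arm --offset '[[0, 1, 8], [0, 0, 14], [0, 0, 16], [0, 0, 16], [0, 0, 12], [0, 0, 8], [0, 0, 5], [0, 0, 3], [0, 0, 2], [0, 0, 0]]' --rotation '[[0, 0, 0], [0, 0, 0], [0, 0, 0], [0, 0, 0], [0, 0, 0], [0, 0, 0], [0, 0, 0], [0, 0, 0], [0, 0, 0], [0, 0, 0]]'

```text
time: 8.62
tool_pos: [0.5636, 0.3608, 0.0819]
tool_rot: [-0.0, 1.0, 0.0, 0.0]
contact_force: [-0.3, 0.4, -1.2]
width: 0.0623
finger_force: 16.0
```

Emit:
move_arm --offset '[[0, 0, 1], [0, 0, 1], [0, 0, 1], [0, 0, 0], [0, 0, 0]]' --rotation '[[0, 0, 0], [0, 0, 0], [0, 0, 0], [0, 0, 0], [0, 0, 0]]'

```text
time: 9.03
tool_pos: [0.5634, 0.3608, 0.0789]
tool_rot: [-0.0, 1.0, 0.0, 0.0]
contact_force: [0.6, -0.2, -1.7]
width: 0.0624
finger_force: 16.0
```

Emit:
move_arm --offset '[[0, 0, 1], [0, 0, 0], [0, 0, 0], [0, 0, 0]]' --rotation '[[0, 0, 0], [0, 0, 0], [0, 0, 0], [0, 0, 0]]'

```text
time: 9.37
tool_pos: [0.5633, 0.3608, 0.0777]
tool_rot: [-0.0, 1.0, -0.0, -0.0]
contact_force: [-0.8, -0.4, -1.9]
width: 0.0621
finger_force: 16.0
```

Emit:
move_arm --offset '[[0, 0, 1], [0, 0, 0], [0, 0, 0], [0, 0, 0]]' --rotation '[[0, 0, 0], [0, 0, 0], [0, 0, 0], [0, 0, 0]]'

```text
time: 9.7
tool_pos: [0.5635, 0.3609, 0.0771]
tool_rot: [-0.0, 1.0, 0.0, 0.0]
contact_force: [-0.4, -1.2, 2.5]
width: 0.0622
finger_force: 16.0
```

Emit:
move_arm --offset '[[0, 0, 1], [0, 0, 0], [0, 0, 0], [0, 0, 0]]' --rotation '[[0, 0, 0], [0, 0, 0], [0, 0, 0], [0, 0, 0]]'

```text
time: 10.03
tool_pos: [0.5635, 0.3608, 0.0771]
tool_rot: [-0.0, 1.0, -0.0, 0.0]
contact_force: [-4.0, -2.9, 8.3]
width: 0.0623
finger_force: 16.0
```

Emit:
move_arm --offset '[[0, 0, -1], [0, 0, 0], [0, 0, 0], [0, 0, 0], [0, 0, 0], [0, 0, 0], [0, 0, 0], [0, 0, 0]]' --rotation '[[0, 0, 0], [0, 0, 0], [0, 0, 0], [0, 0, 0], [0, 0, 0], [0, 0, 0], [0, 0, 0], [0, 0, 0]]' --gripper 1

```text
time: 10.7
tool_pos: [0.5633, 0.3608, 0.0766]
tool_rot: [-0.0, 1.0, -0.0, -0.0]
contact_force: [0.8, 0.1, -0.5]
width: 0.0879
finger_force: 0.0
```

Emit:
move_arm --offset '[[0, 0, -5], [0, 0, -10], [0, 0, -20], [0, 0, -20], [0, 0, -20], [0, 0, -25], [0, 0, -20], [0, -20, -20], [0, -30, -10], [0, -38, 0]]' --rotation '[[0, 0, 0], [0, 0, 0], [0, 0, 0], [0, 0, 0], [0, 0, 0], [0, 0, 0], [0, 0, 0], [0, 0, 0], [0, 0, 0], [0, 0, 0]]'

```text
time: 11.53
tool_pos: [0.5648, 0.274, 0.2316]
tool_rot: [-0.002, 1.0, 0.001, 0.004]
contact_force: [0.0, -0.3, 0.2]
width: 0.0881
finger_force: 0.0
```

Emit:
move_arm --offset '[[-4, -15, 0], [-8, -25, 0], [-9, -30, 0], [-9, -30, 0], [-6, -20, 0], [-3, -10, 0], [0, -5, 0], [0, 0, 0]]' --rotation '[[0, 0, 0], [0, 0, 0], [0, 0, 0], [0, 0, 0], [0, 0, 0], [0, 0, 0], [0, 0, 0], [0, 0, 0]]'

```text
time: 12.2
tool_pos: [0.6024, 0.1373, 0.2273]
tool_rot: [0.0, 1.0, 0.0, 0.0]
contact_force: [-0.3, 1.2, 0.5]
width: 0.0882
finger_force: 0.0
```

```bash
cat > m.py <<'E'
from h import *
import sys
np.set_printoptions(precision=4,suppress=True)
def disc(p,x,y,lo,hi,r=.05,name=""):
    c=cloud(p).reshape(-1,3); b=c[(np.hypot(c[:,0]-x,c[:,1]-y)<r)&(c[:,2]>lo)&(c[:,2]<hi)]
    if len(b)<8: return print(name,"few",len(b))
    k,R=cv2.minEnclosingCircle((b[:,:2]*1000).astype(np.float32)); print(name,"n",len(b),"c",np.array(k)/1000,"R mm",round(R,1),"zmed",np.median(b[:,2]),"zmax",b[:,2].max())
E
python3 - <<'E'
from m import *
s=ctrl.state();print(s["tool_pos"])
p=ctrl.capture("top");disc(p,.5635,.36,.115,.14,name="jar rim");disc(p,.5635,.36,.07,.14,name="jar");save(p,"top1")
w=ctrl.capture("wrist");save(w,"w1");disc(w,.602,.138,.03,.06,.045,"funnel W");disc(p,.602,.138,.03,.06,.045,"funnel T")
E
```

```text
[0.6024 0.1373 0.2273]
jar rim n 43 c [0.576  0.3387] R mm 12.2 zmed 0.12425787327529492 zmax 0.12824833116238543
jar n 144 c [0.5788 0.3502] R mm 21.9 zmed 0.10918018480486447 zmax 0.12824833116238543
funnel W n 2216 c [0.603 0.138] R mm 30.4 zmed 0.03797911393529449 zmax 0.04761576748969637
funnel T n 241 c [0.6017 0.1375] R mm 30.4 zmed 0.03872664933302428 zmax 0.04795408754356545
```

View pics/top1.png

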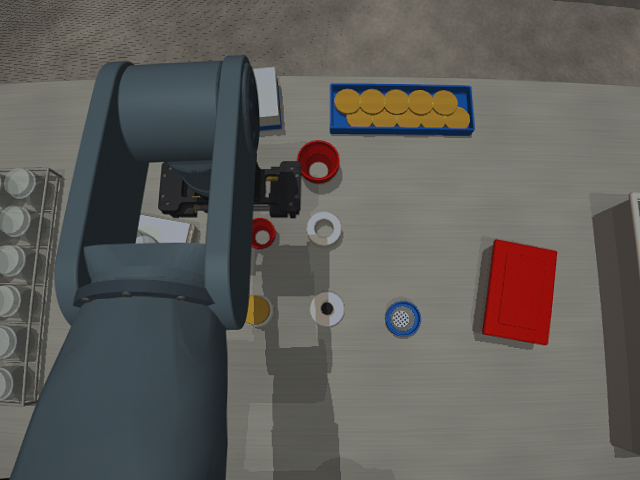

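The arm hides the scale from the top camera. The wrist camera puts the funnel at (0.603, 0.138), right under the tool. I'll go down and grip it.

Emit:
move_arm --offset '[[0, 1, 15], [0, 0, 25], [0, 0, 30], [0, 0, 30], [0, 0, 30], [0, 0, 25], [0, 0, 20], [0, 0, 15], [0, 0, 10], [0, 0, 6]]' --rotation '[[0, 0, 0], [0, 0, 0], [0, 0, 0], [0, 0, 0], [0, 0, 0], [0, 0, 0], [0, 0, 0], [0, 0, 0], [0, 0, 0], [0, 0, 0]]'

```text
time: 13.13
tool_pos: [0.6013, 0.14, 0.0193]
tool_rot: [-0.001, 1.0, 0.0, -0.001]
contact_force: [-0.0, -1.1, 0.0]
width: 0.0881
finger_force: 0.0
```

Emit:
move_arm --offset '[[0, 0, 0], [0, 0, 0], [0, 0, 0], [0, 0, 0], [0, 0, 0], [0, 0, 0], [0, 0, 0], [0, 0, 0], [0, 0, 0], [0, 0, 0]]' --rotation '[[0, 0, 0], [0, 0, 0], [0, 0, 0], [0, 0, 0], [0, 0, 0], [0, 0, 0], [0, 0, 0], [0, 0, 0], [0, 0, 0], [0, 0, 0]]' --gripper 0.62 --force 12

```text
time: 13.97
tool_pos: [0.6034, 0.1388, 0.0219]
tool_rot: [-0.0, 1.0, 0.0, 0.001]
contact_force: [0.2, 0.2, 6.0]
width: 0.0609
finger_force: 12.0
```

Emit:
move_arm --offset '[[0, 0, -4], [0, 0, -6], [0, 0, -10], [0, 0, -15], [0, 0, -20], [0, 0, -30], [0, 0, -35], [0, 0, -35], [0, 0, -30], [0, 0, -20]]' --rotation '[[0, 0, 0], [0, 0, 0], [0, 0, 0], [0, 0, 0], [0, 0, 0], [0, 0, 0], [0, 0, 0], [0, 0, 0], [0, 0, 0], [0, 0, 0]]'

```text
time: 14.8
tool_pos: [0.6034, 0.1389, 0.2305]
tool_rot: [-0.0, 1.0, 0.0, 0.002]
contact_force: [0.3, -0.2, -1.6]
width: 0.0605
finger_force: 12.0
```

Emit:
move_arm --offset '[[2, 12, 0], [5, 25, 0], [6, 35, 0], [6, 38, 0], [6, 38, 0], [6, 33, 0], [5, 23, 0], [3, 13, 0], [0, 5, 0], [0, 0, 0]]' --rotation '[[0, 0, 0], [0, 0, 0], [0, 0, 0], [0, 0, 0], [0, 0, 0], [0, 0, 0], [0, 0, 0], [0, 0, 0], [0, 0, 0], [0, 0, 0]]'

```text
time: 15.63
tool_pos: [0.5626, 0.3615, 0.2247]
tool_rot: [-0.001, 1.0, -0.0, -0.001]
contact_force: [0.0, -0.0, -1.1]
width: 0.0608
finger_force: 12.0
```

Run:
```python
from m import *
s=ctrl.state();print(s["tool_pos"],s["contact_force"])
w=ctrl.capture("wrist");disc(w,.5635,.3608,.1195,.131,.05,"jar rim W");disc(w,.564,.3608,.2,.26,.04,"funnel W")
p=ctrl.capture("scene");disc(p,.5635,.3608,.118,.131,.05,"jar rim S")
im=np.hstack([cv2.resize(w["color"],(480,360)),cv2.resize(p["color"][90:270,340:500],(320,360))]);cv2.imwrite("pics/f1.png",cv2.cvtColor(im,cv2.COLOR_RGB2BGR))
```

```text
[0.5626 0.3615 0.2247] [ 0.0316 -0.0383 -1.0501]
jar rim W n 1499 c [0.5653 0.3607] R mm 28.0 zmed 0.1251893402284956 zmax 0.12786296066055872
funnel W n 21893 c [0.5549 0.3608] R mm 38.9 zmed 0.2349613003157267 zmax 0.2599970649531089
jar rim S n 156 c [0.5657 0.3601] R mm 30.3 zmed 0.12223547686130976 zmax 0.1270921452830761
```

View pics/f1.png

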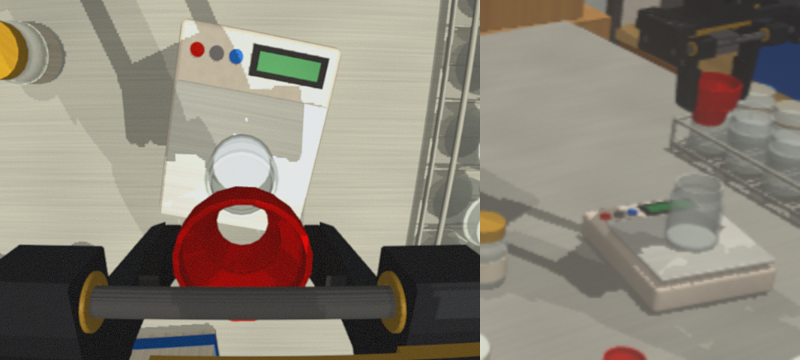

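The funnel is held upright, and the jar stands mid-pan with its rim at (0.5653, 0.3607). Lowering the funnel now.

Emit:
move_arm --offset '[[-2, -1, 8], [0, 0, 14], [0, 0, 16], [0, 0, 14], [0, 0, 10], [0, 0, 8], [0, 0, 7], [0, 0, 6], [0, 0, 5], [0, 0, 3]]' --rotation '[[0, 0, 0], [0, 0, 0], [0, 0, 0], [0, 0, 0], [0, 0, 0], [0, 0, 0], [0, 0, 0], [0, 0, 0], [0, 0, 0], [0, 0, 0]]'

```text
time: 16.57
tool_pos: [0.5653, 0.3598, 0.1343]
tool_rot: [-0.0, 1.0, -0.0, 0.0]
contact_force: [0.5, -0.1, -1.3]
width: 0.0605
finger_force: 12.0
```

Emit:
move_arm --offset '[[0, 0, 1], [0, 0, 1], [0, 0, 1], [0, 0, 0], [0, 0, 0]]' --rotation '[[0, 0, 0], [0, 0, 0], [0, 0, 0], [0, 0, 0], [0, 0, 0]]'

```text
time: 16.98
tool_pos: [0.5655, 0.3599, 0.132]
tool_rot: [-0.0, 1.0, 0.0, 0.0]
contact_force: [-0.2, 0.3, -1.6]
width: 0.0607
finger_force: 12.0
```

Emit:
move_arm --offset '[[0, 0, 1], [0, 0, 1], [0, 0, 1], [0, 0, 0], [0, 0, 0]]' --rotation '[[0, 0, 0], [0, 0, 0], [0, 0, 0], [0, 0, 0], [0, 0, 0]]'

```text
time: 17.4
tool_pos: [0.5653, 0.3597, 0.1286]
tool_rot: [-0.0, 1.0, -0.0, -0.0]
contact_force: [0.2, -0.5, -0.8]
width: 0.0606
finger_force: 12.0
```

Emit:
move_arm --offset '[[0, 0, 1], [0, 0, 0], [0, 0, 0]]' --rotation '[[0, 0, 0], [0, 0, 0], [0, 0, 0]]'

```text
time: 17.65
tool_pos: [0.5655, 0.3598, 0.1281]
tool_rot: [-0.0, 1.0, 0.0, 0.0]
contact_force: [-0.1, -0.4, 1.4]
width: 0.0608
finger_force: 12.0
```

Emit:
move_arm --offset '[[0, 0, 1], [0, 0, 0], [0, 0, 0]]' --rotation '[[0, 0, 0], [0, 0, 0], [0, 0, 0]]'

```text
time: 17.9
tool_pos: [0.5658, 0.36, 0.128]
tool_rot: [-0.0, 1.0, 0.0, 0.001]
contact_force: [-2.3, -1.2, 6.8]
width: 0.0606
finger_force: 12.0
```

Emit:
move_arm --offset '[[0, 0, -1], [0, 0, 0], [0, 0, 0], [0, 0, 0], [0, 0, 0], [0, 0, 0], [0, 0, 0], [0, 0, 0]]' --rotation '[[0, 0, 0], [0, 0, 0], [0, 0, 0], [0, 0, 0], [0, 0, 0], [0, 0, 0], [0, 0, 0], [0, 0, 0]]' --gripper 1

```text
time: 18.57
tool_pos: [0.5653, 0.3597, 0.1276]
tool_rot: [-0.0, 1.0, -0.0, -0.0]
contact_force: [0.8, 0.3, 0.4]
width: 0.0883
finger_force: 0.0
```

Emit:
move_arm --offset '[[0, 0, -5], [0, 0, -10], [0, 0, -20], [0, 0, -25], [0, 0, -25], [0, 0, -25], [0, 0, -10], [0, 0, 0], [0, 0, 0], [0, 0, 0]]' --rotation '[[0, 0, 0], [0, 0, 0], [0, 0, 0], [0, 0, 0], [0, 0, 0], [0, 0, 0], [0, 0, 0], [0, 0, 0], [0, 0, 0], [0, 0, 0]]'

```text
time: 19.4
tool_pos: [0.5645, 0.3594, 0.2459]
tool_rot: [-0.0, 1.0, -0.001, -0.001]
contact_force: [-0.5, 0.2, -1.0]
width: 0.0879
finger_force: 0.0
```

Run:
```python
from m import *
s=ctrl.state();print(s["tool_pos"],s["contact_force"])
w=ctrl.capture("wrist");disc(w,.5653,.36,.147,.16,.05,"funnel top W")
p=ctrl.capture("scene");disc(p,.5653,.36,.147,.16,.05,"funnel top S")
t=ctrl.capture("top");disc(t,.441,-.137,.025,.05,.05,"strainer");disc(t,.4595,.0065,.03,.05,.05,"knob")
```

```text
[0.5645 0.3594 0.2459] [-0.4919  0.2225 -0.977 ]
funnel top W n 1825 c [0.5653 0.3598] R mm 30.5 zmed 0.15121897391103487 zmax 0.15328503894499285
funnel top S n 115 c [0.5634 0.3597] R mm 34.6 zmed 0.1495088209021911 zmax 0.1527548273681848
strainer n 255 c [ 0.4405 -0.1374] R mm 34.1 zmed 0.03396869737476338 zmax 0.038894526360940374
knob n 125 c [0.4597 0.0064] R mm 11.9 zmed 0.03930770844081444 zmax 0.043781079265479805
```

The funnel is seated, with its top at 0.152 m and centred. Next, the strainer.

Emit:
move_arm --offset '[[5, -20, 0], [9, -36, 0], [10, -38, 0], [10, -38, 0], [10, -38, 0], [10, -38, 0], [10, -38, 0], [10, -38, 0], [10, -38, 0], [10, -38, 0]]' --rotation '[[0, 0, 0], [0, 0, 0], [0, 0, 0], [0, 0, 0], [0, 0, 0], [0, 0, 0], [0, 0, 0], [0, 0, 0], [0, 0, 0], [0, 0, 0]]'

```text
time: 20.38
tool_pos: [0.4702, -0.0017, 0.2469]
tool_rot: [-0.0, 1.0, 0.0, -0.001]
contact_force: [0.8, -0.8, -0.7]
width: 0.0875
finger_force: 0.0
```

Emit:
move_arm --offset '[[10, -38, 0], [9, -36, 0], [7, -30, 0], [4, -20, 0], [2, -10, 0], [0, -3, 0], [0, 0, 0], [0, 0, 0]]' --rotation '[[0, 0, 0], [0, 0, 0], [0, 0, 0], [0, 0, 0], [0, 0, 0], [0, 0, 0], [0, 0, 0], [0, 0, 0]]'

```text
time: 21.05
tool_pos: [0.4396, -0.1363, 0.2474]
tool_rot: [-0.0, 1.0, 0.0, -0.0]
contact_force: [-0.7, -1.0, 0.2]
width: 0.0884
finger_force: 0.0
```

Run:
```python
from m import *
s=ctrl.state();print(s["tool_pos"],s["contact_force"])
w=ctrl.capture("wrist");disc(w,.441,-.137,.025,.05,.05,"strainer W")
```

```text
[ 0.4396 -0.1363  0.2474] [-0.6632 -1.0165  0.2056]
strainer W n 1185 c [ 0.4403 -0.1383] R mm 33.4 zmed 0.03493523095836493 zmax 0.037583238107790184
```

Emit:
move_arm --offset '[[-1, -1.5, 15], [0, 0, 28], [0, 0, 36], [0, 0, 36], [0, 0, 36], [0, 0, 30], [0, 0, 22], [0, 0, 16], [0, 0, 10], [0, 0, 7]]' --rotation '[[0, 0, 0], [0, 0, 0], [0, 0, 0], [0, 0, 0], [0, 0, 0], [0, 0, 0], [0, 0, 0], [0, 0, 0], [0, 0, 0], [0, 0, 0]]'

```text
time: 21.93
tool_pos: [0.4402, -0.1374, 0.0106]
tool_rot: [-0.001, 1.0, 0.001, -0.001]
contact_force: [-0.4, 0.2, 0.4]
width: 0.0883
finger_force: 0.0
```

Emit:
move_arm --offset '[[0, 0, 0], [0, 0, 0], [0, 0, 0], [0, 0, 0], [0, 0, 0], [0, 0, 0], [0, 0, 0], [0, 0, 0], [0, 0, 0], [0, 0, 0]]' --rotation '[[0, 0, 0], [0, 0, 0], [0, 0, 0], [0, 0, 0], [0, 0, 0], [0, 0, 0], [0, 0, 0], [0, 0, 0], [0, 0, 0], [0, 0, 0]]' --gripper 0.68 --force 12

```text
time: 22.77
tool_pos: [0.4414, -0.1392, 0.0128]
tool_rot: [-0.0, 1.0, -0.0, 0.001]
contact_force: [0.4, 1.8, 7.0]
width: 0.0654
finger_force: 12.0
```

Emit:
move_arm --offset '[[0, 0, -4], [0, 0, -6], [0, 0, -10], [0, 0, -15], [0, 0, -25], [0, 0, -36], [0, 0, -38], [0, 0, -38], [0, 0, -36], [0, 0, -28]]' --rotation '[[0, 0, 0], [0, 0, 0], [0, 0, 0], [0, 0, 0], [0, 0, 0], [0, 0, 0], [0, 0, 0], [0, 0, 0], [0, 0, 0], [0, 0, 0]]'

```text
time: 23.6
tool_pos: [0.4407, -0.1389, 0.2519]
tool_rot: [-0.0, 1.0, -0.001, 0.002]
contact_force: [0.2, -0.4, -1.3]
width: 0.0656
finger_force: 12.0
```

Emit:
move_arm --offset '[[-4, 15, 0], [-8, 30, 0], [-10, 38, 0], [-10, 38, 0], [-10, 38, 0], [-10, 38, 0], [-10, 38, 0], [-10, 38, 0], [-10, 38, 0], [-10, 38, 0]]' --rotation '[[0, 0, 0], [0, 0, 0], [0, 0, 0], [0, 0, 0], [0, 0, 0], [0, 0, 0], [0, 0, 0], [0, 0, 0], [0, 0, 0], [0, 0, 0]]'

```text
time: 24.43
tool_pos: [0.5322, 0.2123, 0.2487]
tool_rot: [-0.0, 1.0, -0.0, 0.0]
contact_force: [-0.6, -0.1, 0.3]
width: 0.0654
finger_force: 12.0
```

Emit:
move_arm --offset '[[-10, 38, 0], [-9, 36, 0], [-7, 30, 0], [-4, 22, 0], [-2, 15, 0], [-1, 9, 0], [0, 0, 0], [0, 0, 0], [0, 0, 0]]' --rotation '[[0, 0, 0], [0, 0, 0], [0, 0, 0], [0, 0, 0], [0, 0, 0], [0, 0, 0], [0, 0, 0], [0, 0, 0], [0, 0, 0]]'

```text
time: 25.18
tool_pos: [0.5653, 0.3592, 0.248]
tool_rot: [0.0, 1.0, -0.0, -0.0]
contact_force: [1.3, 0.0, -0.1]
width: 0.0651
finger_force: 12.0
```

Run:
```python
from m import *
s=ctrl.state();print(s["tool_pos"],s["contact_force"])
w=ctrl.capture("wrist");disc(w,.5653,.36,.147,.157,.05,"funnel top W");disc(w,s["tool_pos"][0],s["tool_pos"][1],.225,.28,.035,"strainer")
p=ctrl.capture("scene")
im=np.hstack([cv2.resize(w["color"],(480,360)),cv2.resize(p["color"][90:270,340:500],(320,360))]);cv2.imwrite("pics/st1.png",cv2.cvtColor(im,cv2.COLOR_RGB2BGR))
```

```text
[0.5653 0.3592 0.248 ] [ 1.2951  0.0031 -0.0802]
funnel top W n 928 c [0.5646 0.3595] R mm 29.9 zmed 0.15128261193536122 zmax 0.1534621212281324
strainer n 25792 c [0.5652 0.3592] R mm 35.0 zmed 0.2576800615458473 zmax 0.2799867575141704
```

View pics/st1.png

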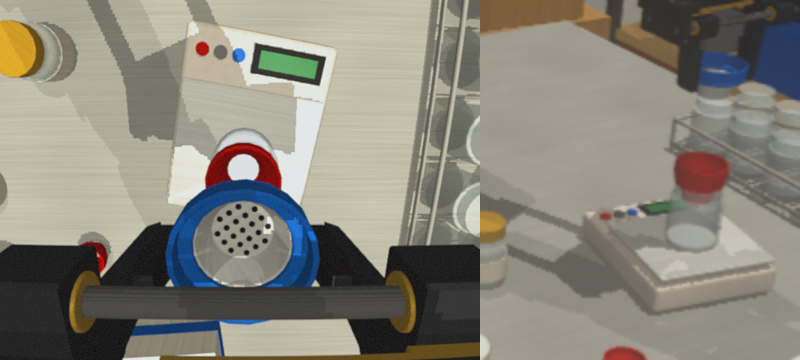

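The funnel is seated in the jar (about (700,185) on the right) and the strainer is held level. Lowering the strainer.

Emit:
move_arm --offset '[[0, 0.5, 8], [0, 0, 14], [0, 0, 18], [0, 0, 16], [0, 0, 12], [0, 0, 9], [0, 0, 7], [0, 0, 6], [0, 0, 5], [0, 0, 3]]' --rotation '[[0, 0, 0], [0, 0, 0], [0, 0, 0], [0, 0, 0], [0, 0, 0], [0, 0, 0], [0, 0, 0], [0, 0, 0], [0, 0, 0], [0, 0, 0]]'

```text
time: 26.12
tool_pos: [0.5654, 0.3608, 0.1494]
tool_rot: [-0.0, 1.0, 0.0, 0.0]
contact_force: [0.3, 0.2, -0.6]
width: 0.0654
finger_force: 12.0
```

Emit:
move_arm --offset '[[0, 0, 1], [0, 0, 1], [0, 0, 1], [0, 0, 0], [0, 0, 0]]' --rotation '[[0, 0, 0], [0, 0, 0], [0, 0, 0], [0, 0, 0], [0, 0, 0]]'

```text
time: 26.53
tool_pos: [0.5655, 0.3608, 0.1471]
tool_rot: [-0.0, 1.0, 0.0, 0.0]
contact_force: [0.1, 0.1, -0.7]
width: 0.0651
finger_force: 12.0
```

Emit:
move_arm --offset '[[0, 0, 1], [0, 0, 0], [0, 0, 0]]' --rotation '[[0, 0, 0], [0, 0, 0], [0, 0, 0]]'

```text
time: 26.78
tool_pos: [0.5653, 0.3607, 0.1457]
tool_rot: [-0.0, 1.0, -0.0, -0.0]
contact_force: [0.0, -0.6, -0.5]
width: 0.0653
finger_force: 12.0
```

Emit:
move_arm --offset '[[0, 0, 1], [0, 0, 0], [0, 0, 0]]' --rotation '[[0, 0, 0], [0, 0, 0], [0, 0, 0]]'

```text
time: 27.03
tool_pos: [0.5654, 0.3608, 0.1448]
tool_rot: [-0.0, 1.0, 0.0, 0.0]
contact_force: [-0.0, 1.1, 0.0]
width: 0.0652
finger_force: 12.0
```

Emit:
move_arm --offset '[[0, 0, 1], [0, 0, 0], [0, 0, 0]]' --rotation '[[0, 0, 0], [0, 0, 0], [0, 0, 0]]'

```text
time: 27.28
tool_pos: [0.5656, 0.3609, 0.1447]
tool_rot: [-0.0, 1.0, 0.0, 0.0]
contact_force: [-1.2, -1.5, 6.0]
width: 0.0655
finger_force: 12.0
```

Contact came at the predicted seated height. I'll release, rise and check.

Emit:
move_arm --offset '[[0, 0, -1], [0, 0, 0], [0, 0, 0], [0, 0, 0], [0, 0, 0], [0, 0, 0], [0, 0, 0], [0, 0, 0]]' --rotation '[[0, 0, 0], [0, 0, 0], [0, 0, 0], [0, 0, 0], [0, 0, 0], [0, 0, 0], [0, 0, 0], [0, 0, 0]]' --gripper 1

```text
time: 27.95
tool_pos: [0.5653, 0.3608, 0.1446]
tool_rot: [-0.0, 1.0, -0.0, -0.0]
contact_force: [0.2, 0.3, -0.1]
width: 0.0883
finger_force: 0.0
```

Emit:
move_arm --offset '[[0, 0, -5], [0, 0, -10], [0, 0, -20], [0, 0, -25], [0, 0, -25], [0, 0, -25], [0, 0, -10], [0, 0, 0], [0, 0, 0], [0, 0, 0]]' --rotation '[[0, 0, 0], [0, 0, 0], [0, 0, 0], [0, 0, 0], [0, 0, 0], [0, 0, 0], [0, 0, 0], [0, 0, 0], [0, 0, 0], [0, 0, 0]]'

```text
time: 28.78
tool_pos: [0.5646, 0.3605, 0.2628]
tool_rot: [-0.0, 1.0, -0.0, -0.001]
contact_force: [-0.6, -0.1, -0.2]
width: 0.0882
finger_force: 0.0
```

Run:
```python
from m import *
s=ctrl.state();print(s["tool_pos"],s["qpos"])
w=ctrl.capture("wrist");disc(w,.5653,.36,.164,.175,.05,"ring top W")
```

```text
[0.5646 0.3605 0.2628] [ 0.3914  0.3733  1.3187  0.      1.4522 -1.1796]
ring top W n 1920 c [0.5646 0.3603] R mm 33.5 zmed 0.16721179092867772 zmax 0.1695854251571453
```

The strainer is seated, with its ring top at 0.168 m and centred. For the cover I'll turn the gripper a quarter turn so its body clears the capped jar.

Emit:
move_arm --offset '[[5, -18, 0], [9, -30, 0], [11, -37, 0], [11, -38, 0], [11, -38, 0], [11, -38, 0], [11, -38, 0], [11, -37, 0], [10, -33, 0], [8, -25, 0]]' --rotation '[[0, 0, 0], [0, 0, 0], [0, 0, 0], [0, 0, 0], [0, 0, 0], [0, 0, 0], [0, 0, 0], [0, 0, 0], [0, 0, 0], [0, 0, 0]]'

```text
time: 29.67
tool_pos: [0.4656, 0.0267, 0.2631]
tool_rot: [0.0, 1.0, -0.0, -0.001]
contact_force: [0.9, -0.6, -0.0]
width: 0.0879
finger_force: 0.0
```

Emit:
move_arm --offset '[[6, -15, 0], [2, -7, 0], [0, 0, 0], [0, 0, 0], [0, 0, 5], [0, 0, 5], [0, 0, 10], [0, 0, 10], [0, 0, 10], [0, 0, 10]]' --rotation '[[0, 0, 0], [0, 0, 0], [0, 0, 0.12], [0, 0, 0.12], [0, 0, 0.12], [0, 0, 0.12], [0, 0, 0.12], [0, 0, 0.12], [0, 0, 0.12], [0, 0, 0.12]]'

```text
time: 30.5
tool_pos: [0.459, 0.0075, 0.2132]
tool_rot: [0.464, 0.886, -0.0, -0.001]
contact_force: [-1.0, 0.1, -0.8]
width: 0.0884
finger_force: 0.0
```

Emit:
move_arm --offset '[[0, 0, 10], [0, 0, 0], [0, 0, 0], [0, 0, 0], [0, 0, 0], [0, 0, 0], [0, 0, 0]]' --rotation '[[0, 0, 0.12], [0, 0, 0.12], [0, 0, 0.12], [0, 0, 0.12], [0, 0, 0.12], [0, 0, 0.01], [0, 0, 0]]'

```text
time: 31.08
tool_pos: [0.4591, 0.0073, 0.2039]
tool_rot: [0.706, 0.709, -0.0, -0.001]
contact_force: [0.8, -0.1, -0.0]
width: 0.0881
finger_force: 0.0
```

Run:
```python
from m import *
s=ctrl.state();print(s["tool_pos"],s["tool_rot"])
w=ctrl.capture("wrist");disc(w,.4597,.0064,.034,.05,.025,"knob W");disc(w,.4597,.0064,.011,.02,.04,"disc W")
```

```text
[0.4591 0.0073 0.2039] [ 0.7056  0.7086 -0.0003 -0.0007]
knob W n 790 c [0.4595 0.0065] R mm 11.9 zmed 0.03942937731194007 zmax 0.04190340030059492
disc W n 4442 c [0.4594 0.0064] R mm 33.5 zmed 0.015535139712617885 zmax 0.019631508254077334
```

Emit:
move_arm --offset '[[-1, 0, 15], [0, 0, 25], [0, 0, 30], [0, 0, 30], [0, 0, 28], [0, 0, 22], [0, 0, 15], [0, 0, 9], [0, 0, 5], [0, 0, 4]]' --rotation '[[0, 0, 0], [0, 0, 0], [0, 0, 0], [0, 0, 0], [0, 0, 0], [0, 0, 0], [0, 0, 0], [0, 0, 0], [0, 0, 0], [0, 0, 0]]'

```text
time: 31.97
tool_pos: [0.4596, 0.0058, 0.0215]
tool_rot: [0.706, 0.708, -0.0, -0.0]
contact_force: [-0.2, 0.4, 0.2]
width: 0.0885
finger_force: 0.0
```

Emit:
move_arm --offset '[[0, 0, 0], [0, 0, 0], [0, 0, 0], [0, 0, 0], [0, 0, 0], [0, 0, 0], [0, 0, 0], [0, 0, 0], [0, 0, 0], [0, 0, 0]]' --rotation '[[0, 0, 0], [0, 0, 0], [0, 0, 0], [0, 0, 0], [0, 0, 0], [0, 0, 0], [0, 0, 0], [0, 0, 0], [0, 0, 0], [0, 0, 0]]' --gripper 0.2 --force 12

```text
time: 32.8
tool_pos: [0.4593, 0.0058, 0.0217]
tool_rot: [0.707, 0.707, -0.0, -0.0]
contact_force: [0.6, -0.4, 1.7]
width: 0.0236
finger_force: 8.5
```

Emit:
move_arm --offset '[[0, 0, 0], [0, 0, -4], [0, 0, -6], [0, 0, -10], [0, 0, -20], [0, 0, -35], [0, 0, -40], [0, 0, -40], [0, 0, -40], [0, 0, -38]]' --rotation '[[0, 0, 0], [0, 0, 0], [0, 0, 0], [0, 0, 0], [0, 0, 0], [0, 0, 0], [0, 0, 0], [0, 0, 0], [0, 0, 0], [0, 0, 0]]'

```text
time: 33.63
tool_pos: [0.459, 0.0059, 0.2581]
tool_rot: [0.707, 0.707, 0.001, 0.001]
contact_force: [0.8, 0.1, -0.4]
width: 0.0235
finger_force: 12.0
```

Emit:
move_arm --offset '[[15, 5, 0], [30, 9, 0], [37, 11, 0], [38, 11, 0], [38, 11, 0], [38, 11, 0], [38, 11, 0], [36, 11, 0], [30, 10, 0], [22, 7, 0]]' --rotation '[[0, 0, 0], [0, 0, 0], [0, 0, 0], [0, 0, 0], [0, 0, 0], [0, 0, 0], [0, 0, 0], [0, 0, 0], [0, 0, 0], [0, 0, 0]]'

```text
time: 34.47
tool_pos: [0.556, 0.3307, 0.2556]
tool_rot: [0.706, 0.708, 0.0, -0.0]
contact_force: [-1.0, 0.0, -0.8]
width: 0.0236
finger_force: 12.0
```

Emit:
move_arm --offset '[[16, 5, 0], [10, 3, 0], [5, 1, 0], [0, 0, 0], [0, 0, 0]]' --rotation '[[0, 0, 0], [0, 0, 0], [0, 0, 0], [0, 0, 0], [0, 0, 0]]'

```text
time: 34.88
tool_pos: [0.5649, 0.3582, 0.2549]
tool_rot: [0.707, 0.707, -0.0, 0.0]
contact_force: [-0.5, -0.1, -0.6]
width: 0.0234
finger_force: 12.0
```

Run:
```python
from m import *
s=ctrl.state();print(s["tool_pos"],s["tool_rot"],s["width"],s["finger_force"])
w=ctrl.capture("wrist");disc(w,.5653,.36,.164,.175,.05,"ring top W")
x,y,z=s["tool_pos"];disc(w,x,y,z-.0215+.01,z-.0215+.018,.045,"cover disc")
p=ctrl.capture("scene")
im=np.hstack([cv2.resize(w["color"],(480,360)),cv2.resize(p["color"][90:270,340:500],(320,360))]);cv2.imwrite("pics/cv1.png",cv2.cvtColor(im,cv2.COLOR_RGB2BGR))
```

```text
[0.5649 0.3582 0.2549] [ 0.7068  0.7074 -0.0002  0.0001] 0.023367688596928986 11.999737643636763
ring top W n 1034 c [0.5647 0.3612] R mm 32.9 zmed 0.16736265536814654 zmax 0.16957756029584128
cover disc n 10439 c [0.5662 0.3589] R mm 33.6 zmed 0.24869618251892453 zmax 0.2514163582314606
```

View pics/cv1.png

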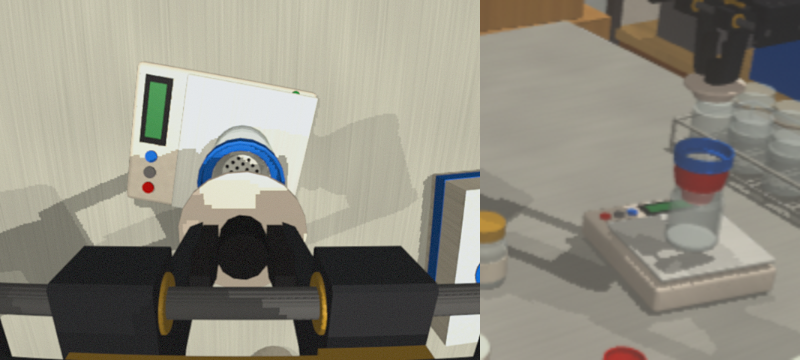

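The cover is held level, and the stack beneath is upright and lined up. I'll shift 1.5 mm and lower.

Emit:
move_arm --offset '[[1.5, -0.5, 6], [0, 0, 10], [0, 0, 14], [0, 0, 12], [0, 0, 9], [0, 0, 7], [0, 0, 6], [0, 0, 4], [0, 0, 3], [0, 0, 2]]' --rotation '[[0, 0, 0], [0, 0, 0], [0, 0, 0], [0, 0, 0], [0, 0, 0], [0, 0, 0], [0, 0, 0], [0, 0, 0], [0, 0, 0], [0, 0, 0]]'

```text
time: 35.82
tool_pos: [0.5647, 0.3604, 0.1816]
tool_rot: [0.707, 0.707, 0.0, 0.0]
contact_force: [0.2, 0.1, -1.6]
width: 0.0234
finger_force: 12.0
```

Emit:
move_arm --offset '[[0, 0, 1], [0, 0, 1], [0, 0, 0], [0, 0, 0]]' --rotation '[[0, 0, 0], [0, 0, 0], [0, 0, 0], [0, 0, 0]]'

```text
time: 36.15
tool_pos: [0.5647, 0.3605, 0.1801]
tool_rot: [0.707, 0.707, 0.0, 0.0]
contact_force: [-0.1, -0.3, -0.8]
width: 0.0235
finger_force: 12.0
```

Emit:
move_arm --offset '[[0, 0, 1], [0, 0, 0], [0, 0, 0]]' --rotation '[[0, 0, 0], [0, 0, 0], [0, 0, 0]]'

```text
time: 36.4
tool_pos: [0.5646, 0.3603, 0.1788]
tool_rot: [0.707, 0.707, 0.0, 0.0]
contact_force: [-0.3, 0.6, -1.3]
width: 0.0237
finger_force: 12.0
```

Emit:
move_arm --offset '[[0, 0, 1], [0, 0, 0], [0, 0, 0]]' --rotation '[[0, 0, 0], [0, 0, 0], [0, 0, 0]]'

```text
time: 36.65
tool_pos: [0.5646, 0.3603, 0.1777]
tool_rot: [0.707, 0.707, 0.0, -0.0]
contact_force: [0.0, -0.1, -0.8]
width: 0.0235
finger_force: 12.0
```

Emit:
move_arm --offset '[[0, 0, 1], [0, 0, 0], [0, 0, 0]]' --rotation '[[0, 0, 0], [0, 0, 0], [0, 0, 0]]'

```text
time: 36.9
tool_pos: [0.5648, 0.3605, 0.1776]
tool_rot: [0.707, 0.707, 0.0, 0.0]
contact_force: [-1.2, -0.4, 5.3]
width: 0.0236
finger_force: 12.0
```

Emit:
move_arm --offset '[[0, 0, 0.5], [0, 0, 0], [0, 0, 0]]' --rotation '[[0, 0, 0], [0, 0, 0], [0, 0, 0]]'

```text
time: 37.15
tool_pos: [0.565, 0.3605, 0.1776]
tool_rot: [0.707, 0.707, 0.001, 0.0]
contact_force: [-2.1, -1.8, 7.4]
width: 0.0235
finger_force: 12.0
```

Emit:
move_arm --offset '[[0, 0, -1], [0, 0, 0], [0, 0, 0], [0, 0, 0], [0, 0, 0], [0, 0, 0], [0, 0, 0], [0, 0, 0]]' --rotation '[[0, 0, 0], [0, 0, 0], [0, 0, 0], [0, 0, 0], [0, 0, 0], [0, 0, 0], [0, 0, 0], [0, 0, 0]]' --gripper 0.8

```text
time: 37.82
tool_pos: [0.5645, 0.3603, 0.1771]
tool_rot: [0.707, 0.707, -0.0, -0.0]
contact_force: [-0.4, 0.7, -0.8]
width: 0.0707
finger_force: 0.0
```

Emit:
move_arm --offset '[[0, 0, -5], [0, 0, -10], [0, 0, -20], [0, 0, -25], [0, 0, -25], [0, 0, -20], [0, 0, -10], [0, 0, 0], [0, 0, 0], [0, 0, 0]]' --rotation '[[0, 0, 0], [0, 0, 0], [0, 0, 0], [0, 0, 0], [0, 0, 0], [0, 0, 0], [0, 0, 0], [0, 0, 0], [0, 0, 0], [0, 0, 0]]'

```text
time: 38.65
tool_pos: [0.5639, 0.36, 0.2905]
tool_rot: [0.707, 0.707, -0.001, -0.0]
contact_force: [0.5, 0.9, -0.2]
width: 0.0703
finger_force: 0.0
```

Run:
```python
from m import *
s=ctrl.state();print(s["time"],s["tool_pos"],s["finger_force"])
w=ctrl.capture("wrist");disc(w,.565,.36,.168,.178,.05,"cover disc W");disc(w,.565,.36,.19,.205,.03,"knob")
p=ctrl.capture("scene")
im=np.hstack([cv2.resize(w["color"],(480,360)),cv2.resize(p["color"][90:270,340:500],(320,360))]);cv2.imwrite("pics/end.png",cv2.cvtColor(im,cv2.COLOR_RGB2BGR))
```

```text
38.65 [0.5639 0.36   0.2905] 0.0
cover disc W n 6737 c [0.5656 0.361 ] R mm 33.6 zmed 0.17148498460474376 zmax 0.17791114158988103
knob n 1251 c [0.5658 0.3611] R mm 11.9 zmed 0.19528776695624994 zmax 0.19728529165261974
```

View pics/end.png

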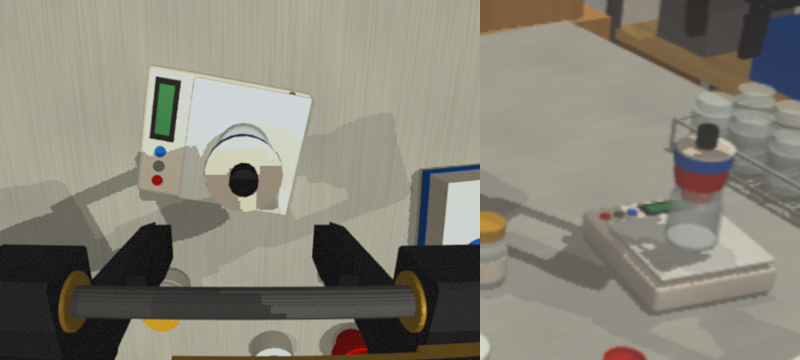

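The full stack stands upright on the pan (cover at (705,145) on the right) with the gripper clear above it. The knob top is at 0.196 m, as expected. Handing in.

```bash
python3 -c "
from bench import ctrl
print(ctrl.hand_in())"
```

```text
the job is handed in; nothing more can be done
None
```

The jar, funnel, strainer and cover are stacked on the scale pan in that order, upright, seated and released; the job was handed in after about 39 s of robot time (no verdict came back), and nothing touched the capped jar, label roll or tub as far as I could tell.

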